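# Nest the parts dishes on the electronics bench

### The job

Tidy up the three parts dishes: the red one must stand inside the white one, and the white one inside the blue one, all upright. One dish is already in the blue one; if it is the wrong one, put that right first. Leave the blue dish standing where it is, set the dishes down without dropping, throwing or tipping them over, and do not disturb the other things on the bench.

Things in the scene. Friction and masses are not known exactly. Their poses are not given: they have to be found in the camera images.
- large: large low round dish, blue plastic, straight upright wall: 198 mm outside diameter, 50 mm high, wall 6 mm, floor 5 mm thick, about 0.6 kg. Stands on the bench. Origin: centre of the underside, z up.
- medium: medium round dish, white plastic, straight upright wall: 132 mm outside diameter, 75 mm high, wall 8 mm (inside diameter 116 mm), floor 5 mm thick, about 0.22 kg. Can be pinched by its wall from above. Starts either in the blue dish or on the green mat. Origin: centre of the underside, z up.
- small: small tall round dish, red plastic, straight upright wall: 60 mm outside diameter, 95 mm high, wall 4 mm, floor 5 mm thick, about 0.1 kg. Can be gripped across its outside near the top. Starts in whichever of the two places (blue dish, green mat) the white dish does not. Origin: centre of the underside, z up.
- mat: green repair mat fixed to the bench, 200 x 200 mm, 5 mm thick. Origin: centre of the underside.
- board: bystander: circuit board in a white and metal frame, 110 x 160 mm, 30 mm high. Origin: centre of the underside.
- battery: bystander: white battery block with blue top, 67 x 92 mm, 71 mm high with its terminals. Origin: centre of the underside.
- meter: bystander: yellow hand-held multimeter lying on its back, 160 x 80 mm, 44 mm high; its x axis runs along its length. Origin: centre of the underside.
- screwdriver: bystander: screwdriver with red handle, 200 mm long, lying along its x axis. Origin: underside, near its middle.
Not all that is in view belongs to the job. What is shaped like the small but black is not meant.

How it is judged:
By the outcome, as a careful person would: the job done as asked, in the order asked, and still so for the second after the job is handed in, with the robot touching nothing.
It also fails if it takes over 54 s, if anything falls off the work surface, if the arm or the gripper's body presses on something with over 40 N, if the wrist force passes 120 N, or if a joint passes its speed limit or range.

### The arm

A 7-joint arm with a two-finger parallel gripper is mounted at the origin on the work surface. World frame = base frame: x ahead of the robot, y to its left, z up, the work surface at z = 0. Lengths are in m, angles in rad, forces in N, time in s.
With the tool pointing down it reaches from about 0.425 to 0.925 m from the base axis. Payload 6.8 kg.
Tool frame: the origin (TCP) lies at the very end of the fingers, on their centre line; the grasp point (between the pads) lies 19 mm behind it; z points along the fingers, y is the line along which they close (so a half turn about z gives the same grasp; the last joint's range is limited). The gripper opens to 85 mm and grips with 20 to 120 N. Pads are 22 mm wide; open, the fingers measure 114 mm over their backs; the gripper's body (76 mm by 85 mm) begins 54 mm behind the grasp point. The pads swing forward as they close: fully open they stand 13 mm farther back than shut.
Start: joints at [-1.449, 0.477, 0.022, 1.555, -0.011, 1.109, -0.083], TCP at [0.154, 0.657, 0.231] pointing down, gripper open.
Joint ranges: [-2.96, 2.96], [-0.34, 2.1], [-1.41, 1.46], [0.24, 2.44], [-1.37, 4.51], [0.17, 1.92], [-2.96, 2.96]. Speed limits (rad/s): [2.39, 2.39, 3.14, 3.14, 3.14, 3.14, 3.14].

### API

Orientations are given as a unit quaternion [w, x, y, z].
In Python, from station import bot gives the robot as it stands.
- The arm moves only by the tool jog_arm, never from a script. Its argument "motion" is a list of rows, each a list of 7 numbers: the turn, a rotation vector about the tool's x, y, z in rad, then the shift along the tool's x, y, z in mm, then the finger opening in mm, from 0 to 85.4. A call has 1 to 10 rows; each row is the pose to reach, as a shift and turn from the pose commanded when the call began, along the tool's axes at that moment; what a row does not reach only later rows make up. A row lasts 1/8 s, in which the tool goes at most 62.5 mm and 10.7 degrees, less where a joint would pass 70% of its speed; a pose out of reach is approached as far as the arm can. A call with a gripper value outside its range is refused whole. The fingers move at their own pace and stop on an object; "grip_force" is the grip in N (left out, the last holds). Time passes only in rows, so rows that repeat a pose let the fingers close. It gives the time, the measured TCP pose, the force, the opening and the grip force at its end, in the units of the state.
- bot.get_obs(): the state, without advancing time (a new reading comes with each control period).
- bot.read_camera(name): name is "scene" or "top"; returns a dict with "pixels" (400x640x3 uint8, red, green, blue), "camera_matrix" (3x3 intrinsics, pixels), "T" (4x4, takes a point from camera to world coordinates). Camera axes: x right, y down, z forward; pixel columns grow to the right and rows downward; lengths in m; the calibration is good to about 2 mm. A picture is of the moment at which its call begins. There is no depth.
- bot.hand_in(): hands the job in; it is judged then, once.
Trained networks look in a picture, given as the dict that the camera call returned (one of the last four; its "shot" number tells which), for a name from the list of things; names that differ only in an ending like _2 or _b are one class to them, and where a whole thing is asked for, a point or a joint stands for the part that bears it (a point fixed in the world has none). Each returns a list of dicts, best first, with "score" (0 to 1); they miss things now and then, are a little off and sometimes report something else, mostly with a low value. They report only what shows in the picture. A call takes as long as a camera call. They do not tell look-alikes from the thing itself.
- bot.spot_in(thing, picture): "xy" ([column, row] in pixels, amid what is visible of it).
- bot.tip_of(thing, picture): "xy" ([column, row] in pixels: a listed point, or the origin of a listed thing).
The state is a dict: "t": time; "q": joint angles; "joint_vel": joint speeds; "joint_torque": joint torques, N m; "eef_pos": TCP position; "tool_rot": TCP orientation; "contact_force": force on the tool from outside, world axes, zero at the start; "torque": the same for the moment, N m; "gripper_width": opening from 0.0 (shut) to 1.0 (fully open); "grasp_force": force on a finger pad.
Only numpy, scipy, OpenCV 4.12 (cv2) and the standard library are available. Lean on these libraries where they do the work, as an engineer would, in place of code of your own. Each camera call takes 0.05 s, during which the arm holds its last target. There are 200 camera calls.

## Working session

There is one attempt and no reset: what is moved stays moved. The work goes in short steps, Python scripts to look and compute and a tool call to move; the robot and the scene stay as the last step left them, time stands still between calls to the robot, and variables do not carry over. Pictures are saved under pics/ and viewed, at most 10 in all, crops included, and the job is handed in when it is done.

Besides the shell and the picture viewer there is one more tool, called after ">>>" in YAML: its name, and indented under it one key for each argument. jog_arm: Moves the arm, as the interface text tells. Its arguments: {"type":"object","properties":{"motion":{"type":"array"},"grip_force":{"type":"number"}},"required":["motion"]}

```bash
mkdir -p pics; ls; python3 - <<'E'
from station import bot
import cv2,numpy as np
o=bot.get_obs();print(o)
for c in("scene","top"):
    p=bot.read_camera(c);cv2.imwrite(f"pics/{c}0.png",p["pixels"][:,:,::-1]);print(c,p["camera_matrix"],p["T"].round(4))
    for t in("large","medium","small","mat"):
        print(t,[(np.round(d["xy"]),round(d["score"],2)) for d in bot.spot_in(t,p)],[(np.round(d["xy"]),round(d["score"],2)) for d in bot.tip_of(t,p)])
E
```

```text
pics
{'t': 0.0, 'q': array([-1.44908741,  0.47782358,  0.02232302,  1.55641593, -0.01147526,
        1.10925586, -0.08311668]), 'joint_vel': array([-0.00105795, -0.00143301,  0.00063301,  0.00103371, -0.00036386,
        0.00049099, -0.00098305]), 'joint_torque': array([-9.10421750e-04, -5.96436310e+01,  1.60744373e+00, -2.81192440e+01,
        1.23478522e-02,  9.36484372e-03,  4.24080474e-05]), 'eef_pos': array([0.15364022, 0.65670616, 0.23032463]), 'tool_rot': array([-2.86523489e-05,  1.14636250e-01,  9.93407138e-01, -8.86863867e-04]), 'contact_force': array([-0.36848126, -0.73273972,  0.04668458]), 'torque': array([-0.00409632, -0.00764815,  0.04062057]), 'grasp_force': 0.0, 'gripper_width': 0.9973646084562926}
scene [[429.70223779   0.         327.75762986]
 [  0.         429.70223779 195.89286993]
 [  0.           0.           1.        ]] [[-0.7408  0.5439 -0.3942  1.016 ]
 [ 0.6716  0.6107 -0.4194  0.3419]
 [ 0.0126 -0.5755 -0.8177  0.9769]
 [ 0.      0.      0.      1.    ]]
large [(array([304., 186.]), 0.65)] [(array([320., 178.]), 0.63)]
medium [(array([320., 166.]), 0.97)]
[... 227 characters left out ...]
38., 312.]), 0.76)] [(array([442., 304.]), 0.57)]
top [[460.68573147   0.         314.75702991]
 [  0.         460.68573147 202.78906965]
 [  0.           0.           1.        ]] [[-0.0212 -0.9979  0.0608  0.4821]
 [-0.9998  0.0209 -0.0056 -0.1225]
 [ 0.0043 -0.0609 -0.9981  1.1353]
 [ 0.      0.      0.      1.    ]]
large [(array([357., 189.]), 0.83), (array([188., 113.]), 0.34)] []
medium [(array([355., 214.]), 0.96)] [(array([354., 214.]), 0.8)]
small [(array([145., 206.]), 0.73), (array([189., 290.]), 0.65)] [(array([195., 287.]), 0.75), (array([157., 207.]), 0.55)]
mat [(array([167., 208.]), 0.7), (array([146., 208.]), 0.19)] [(array([159., 209.]), 0.83), (array([260., 118.]), 0.46)]
```

View pics/top0.png

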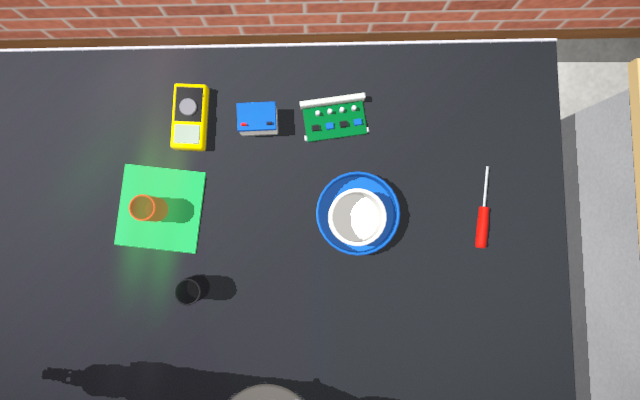

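View pics/scene0.png

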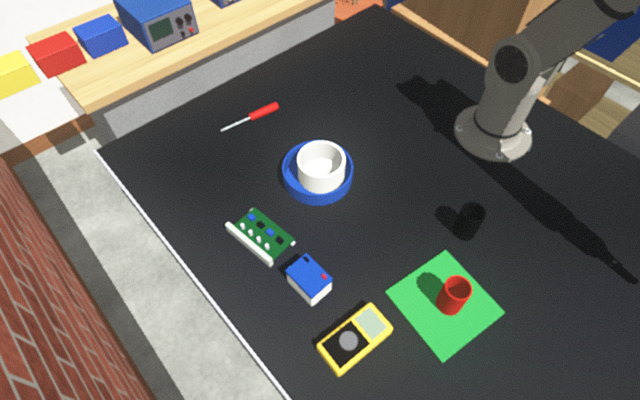

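White (top 356,216; scene 320,166) is already in blue, so that part is right. Candidates for the red dish are the red one on the mat (top 145,206; scene 453,294), the black look-alike (top 189,290; scene 467,221) and the red screwdriver handle (top 482,227). I choose the one on the mat. Next I fit its position and check it in a crop.

```bash
cat > h.py <<'E'
import cv2,numpy as np
from scipy.optimize import minimize
a=np.linspace(0,2*np.pi,60)
def proj(p,X):
    X=np.asarray(X);T=np.linalg.inv(p["T"]);c=X@T[:3,:3].T+T[:3,3];u=c@p["camera_matrix"].T;return u[:,:2]/u[:,2:]
def back(p,xy,z):
    d=p["T"][:3,:3]@np.linalg.solve(p["camera_matrix"],[*xy,1]);o=p["T"][:3,3];return o+d*(z-o[2])/d[2]
def hull(p,x,y,r,z0,z1):
    X=[(x+r*np.cos(t),y+r*np.sin(t),z) for z in(z0,z1) for t in a]
    return cv2.convexHull(proj(p,X).astype(np.float32))
def mask(p,kind,seed):
    h=cv2.cvtColor(p["pixels"],cv2.COLOR_RGB2HSV).astype(int);H,S,V=h[...,0],h[...,1],h[...,2]
    m=((H<17)|(H>170))&(S>110)&(V>50) if kind=="small" else (S<75)&(V>75)
    m=m.astype(np.uint8);n,l=cv2.connectedComponents(m)
    yy,xx=np.nonzero(m);i=np.argmin((xx-seed[0])**2+(yy-seed[1])**2);m=(l==l[yy[i],xx[i]]).astype(np.uint8)
    c=max(cv2.findContours(m,0,2)[0],key=cv2.contourArea);return cv2.convexHull(c)
def fit(ps,hs,x0,r,z0,z1):
    def f(v):
        e=0
        for p,c in zip(ps,hs):
            g=hull(p,*v,r,z0,z1);A=cv2.contourArea(g);B=cv2.contourArea(c)
            I=cv2.intersectConvexConvex(g,c.astype(np.float32))[0];e+=1-I/(A+B-I)
        return e
    s=minimize(f,x0,method="Nelder-Mead",options=dict(initial_simplex=[x0,[x0[0]+.02,x0[1]],[x0[0],x0[1]+.02]]));return s.x,s.fun
E
python3 - <<'E'
from h import *
from station import bot
ps=[bot.read_camera("scene"),bot.read_camera("top")]
vis=[p["pixels"].copy() for p in ps]
for k,seed,r,z0,z1 in(("small",[(453,294),(145,206)],.03,.005,.1),("medium",[(320,160),(356,214)],.066,.045,.08)):
    hs=[mask(p,k,s) for p,s in zip(ps,seed)]
    x0=back(ps[1],seed[1],z1)[:2]
    v,e=fit(ps,hs,x0,r,z0,z1);print(k,v,e,[fit([p],[h],x0,r,z0,z1) for p,h in zip(ps,hs)])
    for im,p,h in zip(vis,ps,hs):
        cv2.polylines(im,[np.int32(hull(p,*v,r,z0,z1))],True,(255,255,0)); cv2.polylines(im,[h],True,(0,255,255))
v=[cv2.resize(vis[0][140:340,280:520],(720,600))]
cv2.imwrite("pics/crop1.png",v[0][:,:,::-1])
E
```

```text
small [0.54265069 0.26019201] 0.5072485760897321 [(array([0.54184176, 0.26013817]), np.float64(0.08623659218399449)), (array([0.54419194, 0.2597988 ]), np.float64(0.4205425460302662))]
medium [ 0.5127677  -0.22471958] 0.20889526459412067 [(array([ 0.5275169 , -0.20711617]), np.float64(0.1751173731782204)), (array([ 0.51273525, -0.22498242]), np.float64(0.0136631455701548))]
```

View pics/crop1.png

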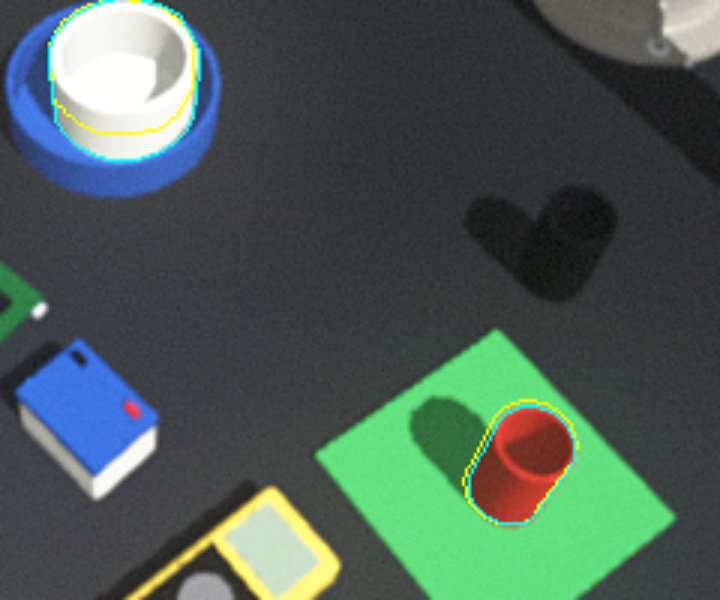

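The crop confirms the red dish on the mat at about (0.542, 0.260), upright. The white dish is at (0.513, -0.225). I'll move above the red one.

>>> jog_arm:
  motion:
    - [0, 0, 0, -25, -16, 0, 85]
    - [0, 0, 0, -75, -48, 0, 85]
    - [0, 0, 0, -127, -81, 5, 85]
    - [0, 0, 0, -179, -114, 15, 85]
    - [0, 0, 0, -231, -147, 25, 85]
    - [0, 0, 0, -283, -180, 35, 85]
    - [0, 0, 0, -335, -213, 45, 85]
    - [0, 0, 0, -387, -246, 55, 85]
    - [0, 0, 0, -435, -277, 60, 85]
    - [0, 0, 0, -468, -298, 60, 85]

```text
t: 2.25
eef_pos: [0.5433, 0.2575, 0.171]
tool_rot: [0.0, 0.116, 0.993, -0.0]
contact_force: [0.1, 0.5, -0.1]
gripper_width: 0.996
grasp_force: 0.0
```

>>> jog_arm:
  motion:
    - [0, 0, 0, 0, 0, 15, 85]
    - [0, 0, 0, 0, 0, 40, 85]
    - [0, 0, 0, 0, 0, 60, 85]
    - [0, 0, 0, 0, 0, 60, 85]

```text
t: 2.75
eef_pos: [0.5395, 0.261, 0.1095]
tool_rot: [-0.002, 0.114, 0.993, -0.001]
contact_force: [-0.4, 0.0, 0.1]
gripper_width: 0.996
grasp_force: 0.0
```

```bash
python3 - <<'E'
from h import *
from station import bot
p=bot.read_camera("scene");q=bot.read_camera("top");print(bot.get_obs()["eef_pos"])
a1=cv2.resize(p["pixels"][220:340,380:540],(640,480))
cv2.imwrite("pics/c2.png",a1[:,:,::-1])
E
```

```text
[0.54124246 0.26134616 0.11155487]
```

View pics/c2.png

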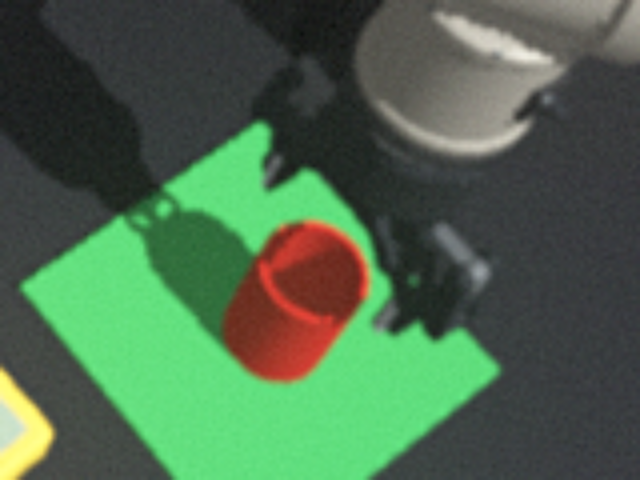

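The fingers (crop ~270,185 and 385,325) straddle the red rim centre (315,272) once I allow for their extra height. I'll descend and grip.

>>> jog_arm:
  motion:
    - [0, 0, 0, 0, 0, 15, 85]
    - [0, 0, 0, 0, 0, 35, 85]
    - [0, 0, 0, 0, 0, 45, 85]
    - [0, 0, 0, 0, 0, 45, 85]
    - [0, 0, 0, 0, 0, 45, 66]
    - [0, 0, 0, 0, 0, 45, 60]
    - [0, 0, 0, 0, 0, 45, 50]
    - [0, 0, 0, 0, 0, 45, 50]
    - [0, 0, 0, 0, 0, 45, 50]
  grip_force: 25

```text
t: 3.98
eef_pos: [0.5421, 0.2607, 0.0672]
tool_rot: [0.001, 0.115, 0.993, 0.0]
contact_force: [-1.4, -1.2, 7.5]
gripper_width: 0.708
grasp_force: 26.2
```

>>> jog_arm:
  motion:
    - [0, 0, 0, 0, 0, -6, 50]
    - [0, 0, 0, 0, 0, -25, 50]
    - [0, 0, 0, 0, 0, -55, 50]
    - [0, 0, 0, 0, 0, -85, 50]
    - [0, 0, 0, 0, 0, -110, 50]
    - [0, 0, 0, 0, 0, -120, 50]
    - [0, 0, 0, 0, 0, -120, 50]
  grip_force: 30

```text
t: 4.85
eef_pos: [0.5418, 0.2607, 0.1871]
tool_rot: [0.001, 0.115, 0.993, 0.001]
contact_force: [0.9, 1.2, -0.8]
gripper_width: 0.705
grasp_force: 32.7
```

>>> jog_arm:
  motion:
    - [0, 0, 0, -2, -10, 0, 50]
    - [0, 0, 0, -5, -30, 0, 50]
    - [0, 0, 0, -10, -60, 0, 50]
    - [0, 0, 0, -16, -95, 0, 50]
    - [0, 0, 0, -22, -130, 0, 50]
    - [0, 0, 0, -28, -165, 0, 50]
    - [0, 0, 0, -34, -200, 0, 50]
    - [0, 0, 0, -40, -230, 0, 50]
    - [0, 0, 0, -43, -250, 0, 50]
    - [0, 0, 0, -44, -258, 0, 50]

```text
t: 6.1
eef_pos: [0.5245, -0.0035, 0.1858]
tool_rot: [-0.001, 0.116, 0.993, -0.0]
contact_force: [-1.1, 0.6, -1.2]
gripper_width: 0.708
grasp_force: 32.7
```

>>> jog_arm:
  motion:
    - [0, 0, 0, -2, -10, 0, 50]
    - [0, 0, 0, -5, -30, 0, 50]
    - [0, 0, 0, -10, -60, 0, 50]
    - [0, 0, 0, -16, -95, 0, 50]
    - [0, 0, 0, -22, -130, 0, 50]
    - [0, 0, 0, -28, -165, 0, 50]
    - [0, 0, 0, -33, -195, 0, 50]
    - [0, 0, 0, -36, -213, 0, 50]
    - [0, 0, 0, -38, -221, 0, 50]
    - [0, 0, 0, -38, -221, 0, 50]

```text
t: 7.35
eef_pos: [0.5125, -0.2241, 0.1861]
tool_rot: [-0.0, 0.114, 0.993, 0.0]
contact_force: [-0.2, 0.8, -0.4]
gripper_width: 0.705
grasp_force: 32.7
```

```bash
python3 - <<'E'
from h import *
from station import bot
p=bot.read_camera("scene");o=bot.get_obs();print(o["eef_pos"],o["tool_rot"])
im=p["pixels"].copy();x,y,z=o["eef_pos"]
cv2.polylines(im,[np.int32(hull(p,x,y,.03,z-.0615,z+.0335))],True,(255,255,0))
cv2.polylines(im,[np.int32(hull(p,.513,-.225,.066,.05,.08))],True,(0,255,255))
cv2.imwrite("pics/c3.png",cv2.resize(im[80:230,220:420],(800,600))[:,:,::-1])
E
```

```text
[ 0.51259278 -0.22348649  0.18613936] [-1.32466740e-04  1.14017755e-01  9.93478650e-01  3.27004397e-04]
```

View pics/c3.png

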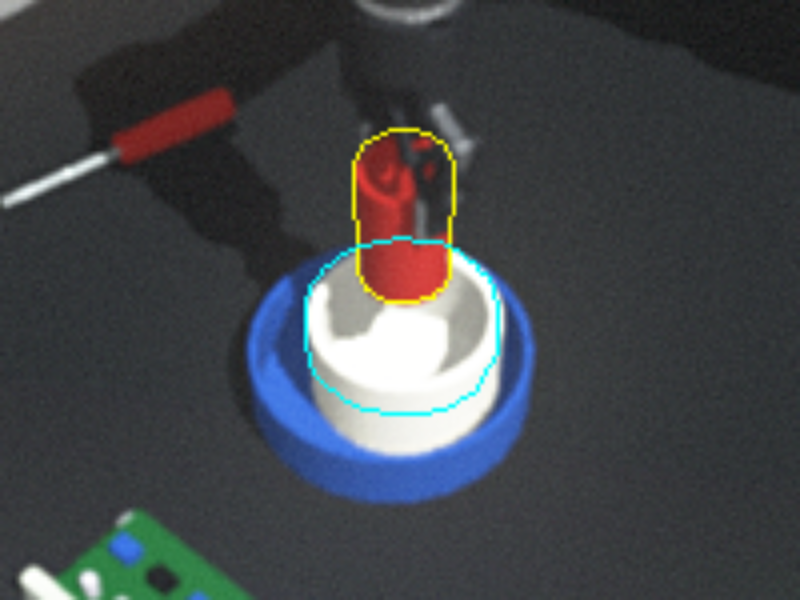

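Red (model outline matches, crop 355–455, 130–300) hangs plumb over the white dish's opening (rim ~405,320). I'll lower it.

>>> jog_arm:
  motion:
    - [0, 0, 0, 0, 0, 10, 50]
    - [0, 0, 0, 0, 0, 30, 50]
    - [0, 0, 0, 0, 0, 55, 50]
    - [0, 0, 0, 0, 0, 80, 50]
    - [0, 0, 0, 0, 0, 97, 50]
    - [0, 0, 0, 0, 0, 105, 50]
    - [0, 0, 0, 0, 0, 109, 50]
    - [0, 0, 0, 0, 0, 110, 50]
    - [0, 0, 0, 0, 0, 110, 50]

```text
t: 8.52
eef_pos: [0.5127, -0.2247, 0.0768]
tool_rot: [0.0, 0.115, 0.993, -0.0]
contact_force: [-0.1, -0.1, -0.6]
gripper_width: 0.704
grasp_force: 32.7
```

>>> jog_arm:
  motion:
    - [0, 0, 0, 0, 0, 1, 50]
    - [0, 0, 0, 0, 0, 2, 50]
    - [0, 0, 0, 0, 0, 3, 50]
    - [0, 0, 0, 0, 0, 3, 50]

```text
t: 9.02
eef_pos: [0.5122, -0.2246, 0.0732]
tool_rot: [-0.0, 0.115, 0.993, 0.0]
contact_force: [-0.2, -0.1, -1.0]
gripper_width: 0.702
grasp_force: 32.7
```

>>> jog_arm:
  motion:
    - [0, 0, 0, 0, 0, 0.5, 50]
    - [0, 0, 0, 0, 0, 1, 50]
    - [0, 0, 0, 0, 0, 1.5, 50]
    - [0, 0, 0, 0, 0, 1.5, 50]

```text
t: 9.52
eef_pos: [0.5124, -0.2247, 0.0723]
tool_rot: [0.0, 0.115, 0.993, 0.0]
contact_force: [-1.6, 1.6, 4.9]
gripper_width: 0.696
grasp_force: 33.1
```

Contact is felt at 4.9 N. I'll release gently and raise.

>>> jog_arm:
  motion:
    - [0, 0, 0, 0, 0, 0, 62]
    - [0, 0, 0, 0, 0, 0, 66]
    - [0, 0, 0, 0, 0, 0, 70]
    - [0, 0, 0, 0, 0, 0, 72]
    - [0, 0, 0, 0, 0, 0, 72]
    - [0, 0, 0, 0, 0, -5, 72]
    - [0, 0, 0, 0, 0, -20, 72]
    - [0, 0, 0, 0, 0, -50, 72]
    - [0, 0, 0, 0, 0, -90, 72]
    - [0, 0, 0, 0, 0, -140, 72]

```text
t: 10.78
eef_pos: [0.5118, -0.2245, 0.2136]
tool_rot: [-0.0, 0.115, 0.993, 0.0]
contact_force: [0.8, -0.3, 0.3]
gripper_width: 0.84
grasp_force: 0.0
```

>>> jog_arm:
  motion:
    - [0, 0, 0, 0, 30, -20, 72]
    - [0, 0, 0, 0, 80, -40, 72]
    - [0, 0, 0, 0, 130, -40, 72]
    - [0, 0, 0, 0, 170, -40, 72]
    - [0, 0, 0, 0, 190, -40, 72]
    - [0, 0, 0, 0, 190, -40, 72]
    - [0, 0, 0, 0, 190, -40, 72]

```text
t: 11.65
eef_pos: [0.5552, -0.0419, 0.252]
tool_rot: [-0.0, 0.116, 0.993, -0.001]
contact_force: [-0.1, -1.6, 0.8]
gripper_width: 0.845
grasp_force: 0.0
```

```bash
python3 - <<'E'
from h import *
from station import bot
p=bot.read_camera("scene");q=bot.read_camera("top");o=bot.get_obs();print(o["t"],o["eef_pos"])
im=p["pixels"].copy()
A=cv2.resize(im[80:230,220:420],(400,300));B=cv2.resize(q["pixels"][150:300,260:460],(400,300))
C=cv2.resize(p["pixels"],(400,250));D=cv2.resize(q["pixels"],(400,250))
cv2.imwrite("pics/c4.png",np.vstack([np.hstack([A,B]),np.hstack([C,D])])[:,:,::-1])
E
```

```text
11.75 [ 0.55518225 -0.04187019  0.25185803]
```

View pics/c4.png

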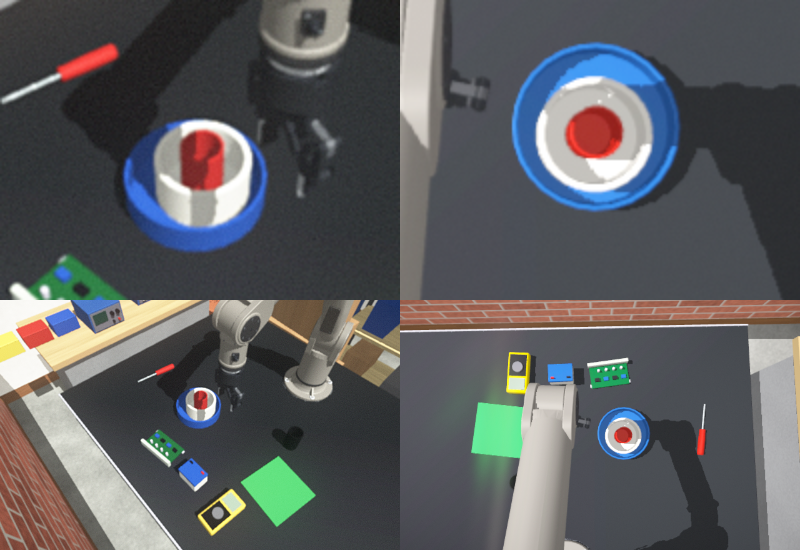

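Red stands upright in white (top crop 595,132; scene crop 202,160) and white in blue. The other things are untouched and the gripper is clear.

```bash
python3 -c "
from station import bot
print(bot.hand_in())"
```

```text
the job is handed in; nothing more can be done
None
```

The job is handed in: the red dish stands upright inside the white one, which was already in the blue dish, and nothing else on the bench was moved.

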